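Set the shoe jack for the next size and hold it open

TASK

Get the shoe jack ready for the next shoe: fit the loose heel cup onto the jack's square shaft, fully home, with its straight front edge towards the toe rest, and let go of it. Then squeeze the yellow lock button on the side of the toe arm's hand grip, draw the arm out against its return spring until its black pointer stands at the nose of the red size clip on the scale, and finish holding it steadily there, without letting go, so that the shoe can be dropped in. Leave the hammer, the nail tin, the polish tin and the brown shoe where they are.

Things in the scene. Friction and masses are not known exactly. Their poses are not given: they have to be found in the camera images.
- shoe_jack: Grey bench jack for shoes, bolted down. Bed 425 x 130 x 18 mm; origin on the bench under the axis of the heel post; x along the bed from heel post to toe arm (bed from -75 to +350 mm), z up. Post with 46 mm square shoulder plate, top at z = 70 mm. Sleeve of the toe arm: 36 mm wide, x 15 to 165, z 36 to 66 mm. White scale with a black line every 5 mm on the bed along its -y edge.
- square_shaft (a point): Foot of the jack's upright square steel shaft, at the middle of the shoulder plate (70 mm above the bench). The shaft is 18 x 18 mm, its sides parallel to the jack's x and y, 24 mm tall, the top 5 mm tapered to 13 mm.
- heel_cup: Loose heel cup, 0.24 to 0.38 kg, standing on the bench: D-shaped aluminium block, leather top, 64 mm long (x +-32), 56 wide (y +-28), 45 tall, with a curved counter round its back (-x) up to 65 mm. Flat sides from x = -4 to +32 mm. Origin: underside, axis of the bore; z up. Seated, the underside rests on the shoulder plate and x points as the jack's x.
- bore_mouth (a point): Mouth of the heel cup's square bore, same point as its origin. The bore is 20 x 20 mm, 25 mm deep from below, sides parallel to the cup's x and y, with a 1.5 mm lead-in.
- cup_front (a point): Middle of the heel cup's straight front face, 20 mm above its underside.
- toe_arm: Telescoping toe arm: bar sliding out of the sleeve along the jack's +x (130 mm at most). Origin in the middle of its upright hand grip, 107 mm above the bench; axes as the jack's. Grip block 36 mm long (x), top 25 mm above the origin, rubber cheek at y = +17 mm, lock button opposite. Return spring: 3.6 N at home, 0.45 N more per 10 mm, 1 N friction; locked at home.
- button_face (a point): Middle of the outer face (32 x 42 mm, upright) of the yellow lock button: at y = -22 mm, level with the toe arm's origin; it is pressed towards the jack's +y. Across cheek and button the grip is 39 mm wide, 33 mm with the button pressed.
- lock_button (a joint): Travel of the yellow lock button: 0 out, 0.006 m fully pressed (7 N; sprung, pops out when let go). Pressed more than about 3.5 mm it frees the arm. The lock catches only at the arm's home position; farther out the arm slides with the button in or out.
- toe_pointer (a point): Tip of the black pointer that moves with the toe arm over the scale (23 mm above the bench, 50 mm to the jack's -y side of the middle line, 47 mm inboard of the grip's middle).
- clip_nose (a point): Tip of the nose of the red size clip.
- size_clip: Red size clip screwed fast to the bed's -y edge beside the scale, 45 to 95 mm farther out than the pointer at home; 14 mm wide, nose towards the scale. Origin 11 mm outside the tip of its nose, level with the bed's top; axes as the jack's. The pointer is at the mark when its x in this frame is 0.
- hammer: Hammer lying on the bench, 270 mm long; origin under its middle, handle to -x. To be left alone.
- nail_tin: Dark tin tray with nails, 170 x 120 x 45 mm; origin under its middle. To be left alone.
- polish_tin: Round flat tin of shoe polish, 83 mm across, 27 mm high; origin under its middle. To be left alone.
- brown_shoe: Brown shoe on its red last, 290 mm long, 125 mm high; origin under its middle, toe to +x. To be left alone.
- toe_rest (a point): Middle of the top of the leather-lined toe rest on the toe arm, 45 mm inboard (-x) of the hand grip's middle: up to 72 mm wide (y), x from -85 to -35 mm of the grip's middle, top 147 mm above the bench.
Mind the look-alikes: they are no part of the job. Several things look just like the heel_cup: the one meant starts farthest from the robot's base.

How it is judged:
By the outcome, as a careful person would: the job done as asked, in the order asked, and still so for the second after the job is handed in, while the arm keeps its last pose, push and grip.
It also fails if it takes over 54 s, if anything falls off the work surface, if the arm or the gripper's body presses on something with over 40 N, if the wrist force passes 120 N, or if a joint passes its speed limit or range.

ROBOT

A 6-joint arm with a two-finger parallel gripper is mounted at the origin on the work surface. World frame = base frame: x ahead of the robot, y to its left, z up, the work surface at z = 0. Lengths are in mm, angles in rad, forces in N, time in s.
With the tool pointing down it reaches from about 350 to 775 mm from the base axis. Payload 7.3 kg.
Tool frame: the origin (TCP) lies at the very end of the fingers, on their centre line; the grasp point (between the pads) lies 19 mm behind it (bot.grip_point_offset is the distance from the TCP to the grasp point, in mm); z points along the fingers, y is the line along which they close (so a half turn about z gives the same grasp; the last joint's range is limited). The gripper opens to 92 mm and grips with 3 to 60 N. Pads are 19 mm wide; open, the fingers measure 130 mm over their backs; the gripper's body (75 mm by 190 mm) begins 47 mm behind the grasp point.
Start: joints at [-1.341, 0.342, 1.524, -0, 1.275, -0.146], TCP at [192.707, -488.374, 226.741] pointing down, gripper open.
Joint ranges: [-2.53, 2.53], [-0.77, 2.02], [0.04, 2.7], [-1, 4.14], [0.28, 2.66], [-3.11, 3.11]. Speed limits (rad/s): [2.57, 2.57, 3.14, 3.14, 3.14, 3.14].

INTERFACE

Orientations are given as [roll, pitch, yaw] about the fixed x, y, z axes, in that order (R = Rz(yaw) Ry(pitch) Rx(roll)).
In Python, from plant import bot gives the robot as it stands. The module is installed in compiled form; this text tells all that it offers.
- The arm moves only by the shell command python3 -m jog 'ROWS' [OPENING]. ROWS is JSON, a list of rows, each a list of 6 numbers: the shift along the tool's x, y, z in mm, then the turn, a rotation vector about the tool's x, y, z in rad. In form: [[dx, dy, dz, rx, ry, rz], ...]. A call has 1 to 12 rows; each row shifts and turns the commanded pose from where the row before left it, along the tool's axes as they then stand; what a row does not reach is not made up. A row lasts 1/10 s, in which the tool goes at most 50 mm and 8.59 degrees, less where a joint would pass 70% of its speed; a pose out of reach is approached as far as the arm can. A call with a gripper value outside its range is refused whole. OPENING is the opening in per cent of the stroke, from 0 (shut) to 100 (fully open), set as the call begins (- or left out, the last holds). The fingers move at their own pace and stop on an object; the grip force is fixed at half the most. Time passes only in rows, so rows that do not move let the fingers close. It gives the time, the measured TCP pose, the force, the opening and the grip force at its end, in the units of the state.
- bot.get_obs(): the state, without advancing time (a new reading comes with each control period).
- bot.capture(name): name is "side" or "top"; returns the picture (420x560x3 uint8, red, green, blue); there is no depth.
- bot.camera_model(name): a dict with "fx", "fy", "cx", "cy" (pixels), "position" and "orientation" of the camera in the world. Camera axes: x right, y down, z forward; pixel columns grow to the right and rows downward; lengths in mm; the calibration is good to about 2 mm. A picture is of the moment at which its call begins. camera_model takes no time and is no camera call.
- bot.close_job(): hands the job in; it is judged then, once.
Trained networks look in the newest picture that a camera, given by its name, has taken for a name from the list of things; names that differ only in an ending like _2 or _b are one class to them, and where a whole thing is asked for, a point or a joint stands for the part that bears it (a point fixed in the world has none). Each returns a list of dicts, best first, with "p" (0 to 1); they miss things now and then, are a little off and sometimes report something else, mostly with a low value. They report only what shows in the picture. A call takes as long as a camera call. They do not tell look-alikes from the thing itself.
- bot.outline_of(target, camera): "mask" (420x560 bool, what is visible of it) and "pixel" ([column, row] in pixels, amid what is visible of it).
The state is a dict: "time": time; "joint_positions": joint angles; "dq": joint speeds; "tau": joint torques, N m; "tool_pos": TCP position; "tcp_rot": TCP orientation; "contact_force": force on the tool from outside, world axes, zero at the start; "moment": the same for the moment, N m; "grip_width": finger opening in mm; "finger_force": force on a finger pad.
Only numpy, scipy, OpenCV 4.12 (cv2) and the standard library are available. Lean on these libraries where they do the work, as an engineer would, in place of code of your own. Each camera call takes 0.05 s, during which the arm holds its last target. There are 200 camera calls.

## Working session

There is one attempt and no reset: what is moved stays moved. The work goes in short steps, Python scripts to look and compute and a shell command to move; the robot and the scene stay as the last step left them, time stands still between calls to the robot, and variables do not carry over. Pictures are saved under pics/ and viewed, at most 10 in all, crops included, and the job is handed in when it is done.

```bash
mkdir -p pics
cat > h.py <<'E'
import numpy as np, cv2
from plant import bot
from scipy.spatial.transform import Rotation as R
def save(cam,name):
    im=bot.capture(cam); cv2.imwrite('pics/'+name,im[:,:,::-1]); return im
def rot(o):
    o=np.array(o,float)
    return o if o.shape==(3,3) else (R.from_euler('xyz',o).as_matrix() if o.size==3 else R.from_quat(o).as_matrix())
def ray(cam,px):
    m=bot.camera_model(cam); d=rot(m['orientation'])@np.array([(px[0]-m['cx'])/m['fx'],(px[1]-m['cy'])/m['fy'],1]); return np.array(m['position'],float),d
def onz(cam,px,z):
    p,d=ray(cam,px); return p+d*(z-p[2])/d[2]
def proj(cam,P):
    m=bot.camera_model(cam); q=rot(m['orientation']).T@(np.array(P,float)-m['position']); return np.array([m['fx']*q[0]/q[2]+m['cx'],m['fy']*q[1]/q[2]+m['cy']])
E
python3 - <<'E'
from h import *
a=save('top','t0.png'); b=save('side','s0.png')
for c in('top','side'):
    print(c,bot.camera_model(c))
    for n in('shoe_jack','heel_cup','toe_arm','button_face','size_clip','clip_nose','toe_pointer','square_shaft','polish_tin','nail_tin','brown_shoe','hammer'):
        for r in bot.outline_of(n,c)[:5]: print(n,round(r['p'],2),np.round(r['pixel']),r['mask'].sum())
print(bot.get_obs())
E
```

```text
top {'fx': 415.91785789019593, 'fy': 415.91785789019593, 'cx': 275.27388063619037, 'cy': 210.66807407848546, 'position': array([ 371.70847263,  -38.23924566, 1461.87658741]), 'orientation': array([-3.01959904, -0.00374107, -1.58565238])}
shoe_jack 0.94 [246. 206.] 4610
shoe_jack 0.27 [303. 147.] 634
heel_cup 0.79 [372. 226.] 340
heel_cup 0.78 [334. 248.] 343
heel_cup 0.7 [376. 261.] 308
heel_cup 0.56 [336. 284.] 312
toe_arm 0.97 [234. 200.] 490
button_face 0.53 [222. 193.] 21
size_clip 0.32 [376. 227.] 354
toe_pointer 0.83 [235. 198.] 548
toe_pointer 0.54 [370. 228.] 329
toe_pointer 0.19 [424. 234.] 1949
square_shaft 0.97 [247. 206.] 4663
polish_tin 0.8 [158. 254.] 459
nail_tin 0.92 [424. 233.] 2065
nail_tin 0.5 [366. 229.] 350
brown_shoe 0.9 [114. 222.] 2018
hammer 0.87 [303. 146.] 624
side {'fx': 396.4376818500924, 'fy': 396.4376818500924, 'cx': 274.6584214449567, 'cy': 205.94954083691346, 'position': array([ -64.74529382,  729.46046016, 1144.51528137]), 'orientation': array([-2.39598565,  0.01727778, -2.4912778 ])}
shoe_jack 0.67 [249. 230.] 3956
shoe_jack 0.57 [350. 153.] 501
sho
[... 294 characters left out ...]
 [242. 177.] 448
{'time': 1.3, 'joint_positions': array([-1.34098429e+00,  3.41993672e-01,  1.52405017e+00,  4.38678509e-07,
        1.27541812e+00, -1.45989727e-01]), 'dq': array([ 0.0004279 , -0.000398  ,  0.0013584 , -0.00119992, -0.00043445,
        0.00052624]), 'tau': array([-2.74374725e-04, -4.31132770e+01, -2.44479579e+01,  7.19238399e-02,
        4.82384919e-02,  1.86402659e-06]), 'tool_pos': array([ 192.7189569 , -488.38794886,  226.7612168 ]), 'tcp_rot': array([3.14146330e+00, 1.85957393e-05, 3.75801639e-01]), 'contact_force': array([0.1867018 , 1.6369485 , 0.69057602]), 'moment': array([ 0.04430878,  0.04542197, -0.02727953]), 'finger_force': 0.0, 'grip_width': 91.58013211106389}
```

View pics/t0.png

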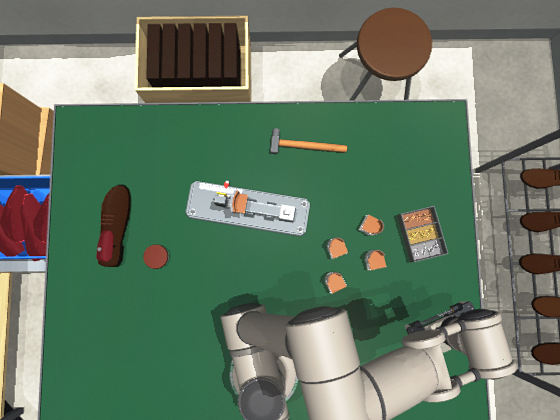

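View pics/s0.png

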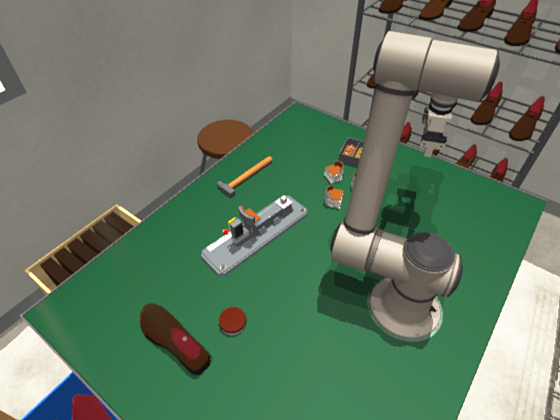

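Top view: the jack is at (246,206) with its toe arm at (234,200) and red clip at (226,185). Four cup look-alikes are at (372,226), (334,248), (376,261) and (336,284). I'll work out which is farthest from the base and fit its outline.

```bash
cat >> h.py <<'E'
from scipy.optimize import minimize
def hullmask(cam,P,S=4):
    q=np.array([proj(cam,p) for p in P]); m=np.zeros((420*S,560*S),np.uint8)
    cv2.fillConvexPoly(m,cv2.convexHull(np.round((q+.5)*S*16).astype(np.int32)),1,shift=4); return cv2.resize(m.astype(np.float32),(560,420),interpolation=cv2.INTER_AREA)
def place(P,v): 
    c,s=np.cos(v[2]),np.sin(v[2]); return np.c_[v[0]+c*P[:,0]-s*P[:,1],v[1]+s*P[:,0]+c*P[:,1],P[:,2]]
def box(x0,x1,y0,y1,z0,z1): return np.array([[x,y,z] for x in(x0,x1) for y in(y0,y1) for z in(z0,z1)],float)
JACK=box(-75,350,-65,65,0,18)
t=np.linspace(np.pi/2,3*np.pi/2,15)
back=np.c_[-4+28*np.cos(t),28*np.sin(t)]
def cupparts(z=0):
    b=np.vstack([back,[[32,-28],[32,28]]]); f=lambda a,h:np.c_[a,np.full(len(a),h+z)]
    return [np.vstack([f(b,0),f(b,45)])]+[np.vstack([f(back[i:i+2],40),f(back[i:i+2],65),f(back[i:i+2]*.9,65)]) for i in range(14)]
def fit(parts,masks,v0,step=(8,8,.15)):
    def cost(v):
        e=0
        for cam,m in masks.items():
            r=np.zeros((420,560),np.float32)
            for P in parts: r=np.maximum(r,hullmask(cam,place(P,v)))
            e+=1-np.minimum(r,m).sum()/np.maximum(r,m).sum()
        return e
    v0=np.array(v0,float); S=np.vstack([v0]+[v0+np.eye(3)[i]*step[i] for i in range(3)])
    r=minimize(cost,v0,method='Nelder-Mead',options=dict(initial_simplex=S,xatol=.05,fatol=1e-4,maxiter=120)); return r.x,r.fun
E
cat > m.py <<'E'
from h import *
a=bot.capture('top'); b=bot.capture('side')
ims={'top':a,'side':b}
M={c:bot.outline_of('heel_cup',c) for c in ims}
for c in M:
    for r in M[c][:6]: print(c,round(r['p'],2),np.round(r['pixel']),np.round(onz(c,r['pixel'],30)[:2]),'dist',round(np.hypot(*onz(c,r['pixel'],30)[:2])))
# colour-based: not green
def ng(im):
    h=im.astype(int); return ((h[:,:,1]-h[:,:,0]<25)|(h[:,:,1]-h[:,:,2]<12)).astype(np.float32)
J={c:bot.outline_of('shoe_jack',c)[0]['mask'].astype(np.float32) for c in ims}
h=onz('top',(287,212),80);t=onz('top',(234,200),100);print(h,t)
yw=np.arctan2(t[1]-h[1],t[0]-h[0])
for s in (['top'],['side'],['top','side']): print('jack',s,fit([JACK],{c:J[c] for c in s},[h[0],h[1],yw]))
for c,x0,y0,w,hh,k in(('top',180,175,140,70,'jt'),('top',315,205,80,60,'ct'),('side',190,150,160,130,'js')):
    im=ims[c][y0:y0+hh,x0:x0+w,::-1]; s=int(min(800/w,600/hh)); cv2.imwrite(f'pics/{k}.png',cv2.resize(im,None,fx=s,fy=s,interpolation=cv2.INTER_CUBIC)); print(k,s)
np.savez('m0.npz',top=a,side=b)
E
python3 m.py
```

```text
top 0.87 [376. 260.] [ 372. -388.] dist 538
top 0.82 [334. 282.] [ 298. -243.] dist 385
top 0.75 [336. 248.] [ 415. -253.] dist 486
top 0.61 [373. 224.] [ 497. -383.] dist 627
side 0.52 [334. 171.] [ 496. -380.] dist 625
side 0.51 [335. 196.] [ 415. -258.] dist 488
[535.98058417 -85.09525272  80.        ] [576.10195986  90.18250491 100.        ]
jack ['top'] (array([536.63876373, -84.38296908,   1.3929703 ]), np.float64(0.03859531879425049))
jack ['side'] (array([538.88401008, -82.79648775,   1.39252332]), np.float64(0.1005927324295044))
jack ['top', 'side'] (array([536.82840855, -83.99349529,   1.38918012]), np.float64(0.14593923091888428))
jt 5
ct 10
js 4
```

View pics/ct.png

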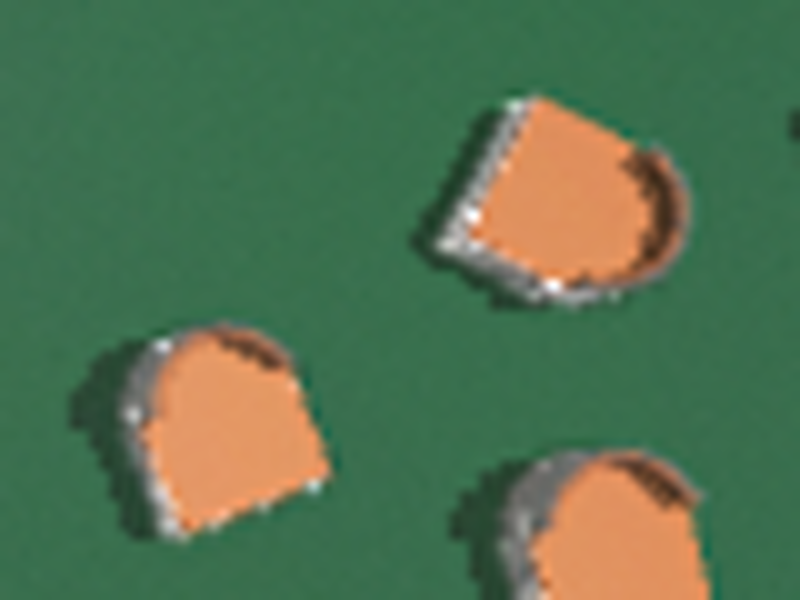

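View pics/jt.png

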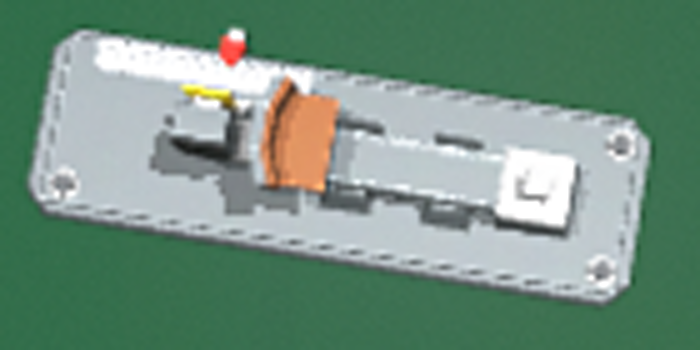

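The crop shows the cup at top-view pixel (373,225) standing clear. Its straight front faces up-left and its counter is on the right, and at 627 mm it is the farthest of the four. The jack crop shows the white shaft plate at about (287,212), the toe rest at (240,202) and the clip nose at (226,187).

```bash
cat > m2.py <<'E'
from h import *
d=np.load('m0.npz'); 
def mk(im,x0,x1,y0,y1):
    h=im.astype(float); m=(h[:,:,1]<1.12*h[:,:,0]); r=np.zeros((420,560),np.float32); r[y0:y1,x0:x1]=m[y0:y1,x0:x1]; return r
T=mk(d['top'],355,390,210,240); S=mk(d['side'],320,347,160,183)
print(T.sum(),S.sum())
for k,ms in(('t',{'top':T}),('s',{'side':S}),('ts',{'top':T,'side':S})):
    v,c=fit(cupparts(),ms,[497,-383,1.15]); print(k,v,c)
J=mk(d['top'],175,325,170,245); v,c=fit([JACK],{'top':J},[537,-84,1.39],(4,4,.03));print('jack',v,c)
# clip: red pixels
h=d['top'].astype(int); red=(h[:,:,0]>150)&(h[:,:,1]<110)&(h[:,:,2]<110); ys,xs=np.nonzero(red[175:200,215:240]); print('red',xs.mean()+215,ys.mean()+175,len(xs))
p=onz('top',(xs.mean()+215,ys.mean()+175),24); c,s=np.cos(v[2]),np.sin(v[2]); q=p[:2]-v[:2]; print('clip in jack',c*q[0]+s*q[1],-s*q[0]+c*q[1])
yel=(h[:,:,0]>170)&(h[:,:,1]>150)&(h[:,:,2]<90); ys,xs=np.nonzero(yel[175:210,205:250]); p=onz('top',(xs.mean()+205,ys.mean()+175),120); q=p[:2]-v[:2]; print('button in jack',c*q[0]+s*q[1],-s*q[0]+c*q[1],len(xs))
p=onz('top',(287.4,212.9),70); print(p)
E
python3 m2.py
```

```text
349.0 330.0Traceback (most recent call last):
  File "m2.py", line 8, in <module>
    v,c=fit(cupparts(),ms,[497,-383,1.15]); print(k,v,c)
        ~~~^^^^^^^^^^^^^^^^^^^^^^^^^^^^^^^
  File "h.py", line 37, in fit
    r=minimize(cost,v0,method='Nelder-Mead',options=dict(initial_simplex=S,xatol=.05,fatol=1e-4,maxiter=120)); return r.x,r.fun
    res = _minimize_neldermead(fun, x0, args, callback, bounds=bounds,
                               **options)
    fxr = func(xr)
    fx = function(np.copy(x), *(wrapper_args + args))
  File "h.py", line 33, in cost
    for P in parts: r=np.maximum(r,hullmask(cam,place(P,v)))
                                   ~~~~~~~~^^^^^^^^^^^^^^^^
  File "h.py", line 17, in hullmask
    q=np.array([proj(cam,p) for p in P]); m=np.zeros((420*S,560*S),np.uint8)
                ~~~~^^^^^^^
  File "h.py", line 14, in proj
    m=bot.camera_model(cam); q=rot(m['orientation']).T@(np.array(P,float)-m['position']); return np.array([m['fx']*q[0]/q[2]+m['cx'],m['fy']*q[1]/q[2]+m['cy']])
ValueError: time passes only in moves, steps and waits
```

```bash
sed -i 's/bot.camera_model(cam)/cm(cam)/; s/^def rot/import functools\ncm=functools.cache(lambda c: bot.camera_model(c))\ndef rot/' h.py; python3 m2.py
```

```text
349.0 330.0
t [ 489.97208338 -378.27976193    1.04514793] 0.0656043291091919
s [ 492.7047928  -381.54871298    1.05951106] 0.11916440725326538
ts [ 490.82924284 -379.07116193    1.01202134] 0.21136236190795898
jack [536.38458142 -83.99980698   1.39171825] 0.03195786476135254
red 227.28571428571428 186.14285714285714 21
clip in jack 219.3877937988444 -62.49809443807399
button in jack 221.4404721453569 -19.97734980967452 10
[534.09612279 -86.7263897   70.        ]
```

```bash
cat > g.py <<'E'
import sys
from h import *
def go(x,y,z,yaw):
    o=bot.get_obs(); Rm=rot(o['tcp_rot']); d=Rm.T@(np.array([x,y,z])-o['tool_pos'])
    w=R.from_matrix(Rm.T@R.from_euler('xyz',[np.pi,0,yaw]).as_matrix()).as_rotvec()
    print('shift',np.round(d,1),'turn after',np.round(w,3),'| t',round(o['time'],2),'pos',np.round(o['tool_pos'],1),'rot',np.round(o['tcp_rot'],3),'F',np.round(o['contact_force'],1),'M',np.round(o['moment'],2),'w',round(o['grip_width'],1),round(o['finger_force'],1))
if __name__=='__main__': go(*map(float,sys.argv[1:5]))
E
python3 g.py 494 -371.4 110 1.045
```

```text
shift [323.2   1.8 116.7] turn after [ 0.     0.    -0.669] | t 1.6 pos [ 192.7 -488.4  226.7] rot [3.142 0.    0.376] F [0.6 0.5 0.4] M [ 0.03  0.01 -0.  ] w 91.6 0.0
```

```bash
python3 -m jog '[[32,0,0,0,0,0],[32,0,0,0,0,0],[32,0,5,0,0,0],[32,0,15,0,0,0],[32,0,15,0,0,0],[32,0,15,0,0,0],[32,0,15,0,0,0],[32,0,15,0,0,0],[32,1,15,0,0,0],[32,1,15,0,0,0]]' 100; python3 -m jog '[[3,0,3,0,0,-0.134],[0,0,0,0,0,-0.134],[0,0,0,0,0,-0.134],[0,0,0,0,0,-0.134],[0,0,0,0,0,-0.133],[0,0,0,0,0,0]]'; python3 g.py 494 -371.4 12 1.045
```

```text
time: 2.6
tool_pos: [492.3, -372.2, 116.1]
tcp_rot: [3.141, 0.0, 0.376]
contact_force: [-0.3, -0.3, 0.5]
grip_width: 91.8
finger_force: 0.0
time: 3.2
tool_pos: [493.9, -371.7, 113.6]
tcp_rot: [-3.142, 0.0, 1.046]
contact_force: [-0.1, 1.1, 0.4]
grip_width: 91.9
finger_force: 0.0
shift [ 3.000e-01 -1.000e-01  1.016e+02] turn after [-0.     0.     0.001] | t 3.2 pos [ 493.9 -371.7  113.6] rot [-3.142  0.     1.046] F [-0.1  1.1  0.4] M [-0.05 -0.05 -0.03] w 91.9 0.0
```

```bash
python3 -m jog '[[0,0,15,0,0,0],[0,0,20,0,0,0],[0,0,20,0,0,0],[0,0,20,0,0,0],[0,0,14,0,0,0],[0,0,8,0,0,0],[0,0,4.5,0,0,0],[0,0,0,0,0,0]]'; python3 -m jog '[[0,0,0,0,0,0],[0,0,0,0,0,0],[0,0,0,0,0,0],[0,0,0,0,0,0],[0,0,0,0,0,0],[0,0,0,0,0,0],[0,0,0,0,0,0],[0,0,0,0,0,0]]' 0; python3 g.py 494 -371.4 112 1.045
```

```text
time: 4.0
tool_pos: [493.9, -371.7, 12.1]
tcp_rot: [-3.142, 0.0, 1.044]
contact_force: [-0.2, -0.1, 0.6]
grip_width: 91.8
finger_force: 0.0
time: 4.8
tool_pos: [494.2, -371.9, 12.5]
tcp_rot: [3.141, 0.0, 1.045]
contact_force: [1.1, -1.1, 2.2]
grip_width: 55.9
finger_force: 29.9
shift [  0.4  -0.3 -99.5] turn after [ 0.001  0.    -0.   ] | t 4.8 pos [ 494.2 -371.9   12.5] rot [3.141 0.    1.045] F [ 1.1 -1.1  2.2] M [-0.05 -0.17 -0.04] w 55.9 29.9
```

```bash
python3 -m jog '[[0,0,-8,0,0,0],[0,0,-20,0,0,0],[0,0,-30,0,0,0],[0,0,-30,0,0,0],[0,0,-30,0,0,0],[0,0,-20,0,0,0],[0,0,0,0,0,0]]'; python3 g.py 537.4 -76.6 150 1.392
```

```text
time: 5.5
tool_pos: [494.8, -372.5, 153.3]
tcp_rot: [3.137, 0.001, 1.045]
contact_force: [-0.0, -0.2, -3.7]
grip_width: 55.9
finger_force: 29.9
shift [ 277.3 -111.7    2.4] turn after [ 0.005  0.002 -0.347] | t 5.5 pos [ 494.8 -372.5  153.3] rot [3.137e+00 1.000e-03 1.045e+00] F [-0.  -0.2 -3.7] M [ 0.01 -0.07 -0.  ] w 55.9 29.9
```

```bash
python3 -m jog '[[14,-5.6,0,0,0,0],[28,-11.2,0,0,0,0],[35,-14,0,0,0,0],[35,-14,0,0,0,0],[35,-14,0,0,0,0],[35,-14,0,0,0,0],[35,-14,0,0,0,0],[28,-11.2,0,0,0,0],[21,-8.6,0,0,0,0],[11.3,-5.1,0,0,0,0]]';python3 -m jog '[[0,0,0,0,0,-0.1],[0,0,0,0,0,-0.1],[0,0,0,0,0,-0.1],[0,0,0,0,0,-0.047],[0,0,0,0,0,0],[0,0,0,0,0,0]]'
cat > look.py <<'E'
from h import *
import sys
o=bot.get_obs(); p,yw=o['tool_pos'],o['tcp_rot'][2]; zu=p[2]-12.3
print(np.round(p,1),np.round(o['tcp_rot'],3))
ims={c:save(c,sys.argv[1]+c+'.png') for c in('top','side')}
for c in ims:
    for n in('heel_cup',):
        for r in bot.outline_of(n,c)[:5]: print(c,n,round(r['p'],2),np.round(r['pixel']),r['mask'].sum())
# where the model predicts the cup origin (8 mm behind TCP) and where the pictures put it
for c in ims: print(c,'TCP px',proj(c,p).round(1))
out=[cv2.resize(ims[c][int(v)-35:int(v)+35,int(u)-50:int(u)+50,::-1],None,fx=8,fy=8,interpolation=cv2.INTER_CUBIC) for c in ims for u,v in [proj(c,p)]]
cv2.imwrite('pics/'+sys.argv[1]+'_c.png',cv2.resize(np.vstack(out),None,fx=.53,fy=.53))
E
python3 look.py a
```

```text
time: 6.5
tool_pos: [535.2, -72.8, 148.4]
tcp_rot: [-3.137, 0.001, 1.047]
contact_force: [-0.8, -0.9, -2.8]
grip_width: 55.7
finger_force: 29.9
time: 7.1
tool_pos: [535.9, -75.8, 149.4]
tcp_rot: [-3.14, -0.0, 1.39]
contact_force: [-0.1, 0.2, -3.5]
grip_width: 55.6
finger_force: 29.9
[535.9 -75.8 149.4] [-3.14 -0.    1.39]
top heel_cup 0.83 [336. 249.] 304
top heel_cup 0.8 [337. 282.] 333
top heel_cup 0.74 [374. 258.] 352
side heel_cup 0.46 [328. 198.] 55
side heel_cup 0.44 [277. 186.] 177
top TCP px [284.8 209.5]
side TCP px [282.1 188.2]
```

View pics/a_c.png

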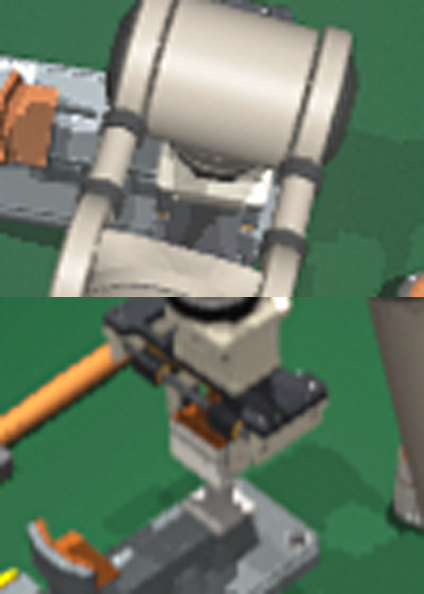

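The side crop shows the cup held level, about 45 mm above the shaft (shaft at crop (215,490)), with its front towards the toe rest. I'll refine the shaft position from the bright shoulder plate.

```bash
cat > m3.py <<'E'
from h import *
d=np.load('m0.npz'); 
P=[box(-23,23,-23,23,69,70),np.vstack([box(-9,9,-9,9,70,89),box(-6.5,6.5,-6.5,6.5,94,94)])]
for c,(x0,x1,y0,y1) in(('top',(276,300,200,226)),('side',(272,298,188,212))):
    g=d[c].astype(float).min(2); s=g[y0:y1,x0:x1]; print(c); 
    for th in((225,235,245) if c=='top' else (190,210,225,240)):
        m=np.zeros((420,560),np.float32); m[y0:y1,x0:x1]=s>th
        n,l,st,_=cv2.connectedComponentsWithStats(m.astype(np.uint8)); k=1+st[1:,4].argmax(); m=(l==k).astype(np.uint8)
        m=cv2.morphologyEx(m,cv2.MORPH_CLOSE,np.ones((5,5))).astype(np.float32)
        v,e=fit(P,{c:m},[536,-84.5,1.392],(3,3,.02)); print(th,m.sum(),v.round(2),round(e,3))
E
python3 m3.py; python3 g.py 537.4 -76.8 110 1.392
```

```text
top
225 194.0 [538.52 -83.77   1.39] 0.091
235 186.0 [538.29 -84.3    1.39] 0.076
245 175.0 [538.43 -84.46   1.4 ] 0.096
side
190 80.0 [540.15 -86.52   1.39] 0.416
210 78.0 [540.03 -86.75   1.4 ] 0.42
225 73.0 [539.91 -85.64   1.41] 0.418
240 59.0 [539.16 -86.29   1.38] 0.509
shift [-0.8  1.2 40. ] turn after [-0.     0.    -0.001] | t 7.3 pos [536.4 -75.8 150. ] rot [-3.141  0.     1.391] F [ 0.2  0.1 -3.8] M [ 0.03 -0.07 -0.03] w 56.1 29.9
```

```bash
python3 -m jog '[[-0.3,1.1,10,0,0,0],[-0.1,1.1,15,0,0,0],[0,0,12,0,0,0],[0,0,4,0,0,0],[0,0,0,0,0,0],[0,0,0,0,0,0]]'; python3 g.py 538.6 -76.6 100 1.392;  python3 -m jog '[[0,0,2,0,0,0],[0,0,2,0,0,0],[0,0,1,0,0,0],[0,0,0,0,0,0]]'; python3 g.py 538.6 -76.6 95 1.392
```

```text
time: 7.9
tool_pos: [538.9, -76.7, 109.4]
tcp_rot: [3.141, 0.0, 1.392]
contact_force: [0.5, 0.5, -2.8]
grip_width: 55.8
finger_force: 29.9
shift [ 0.  -0.3  9.4] turn after [ 0.001  0.    -0.   ] | t 7.9 pos [538.9 -76.7 109.4] rot [3.141 0.    1.392] F [ 0.5  0.5 -2.8] M [ 0.01 -0.09 -0.01] w 55.8 29.9
time: 8.3
tool_pos: [538.5, -76.6, 104.2]
tcp_rot: [-3.142, 0.0, 1.392]
contact_force: [0.3, -0.6, -4.7]
grip_width: 55.7
finger_force: 29.9
shift [-0.   0.1  9.2] turn after [-0.  0. -0.] | t 8.3 pos [538.5 -76.6 104.2] rot [-3.142  0.     1.392] F [ 0.3 -0.6 -4.7] M [ 0.05 -0.11 -0.02] w 55.7 29.9
```

```bash
python3 -m jog '[[0,0,1.5,0,0,0],[0,0,1.5,0,0,0],[0,0,0,0,0,0]]'; python3 g.py 538.6 -76.6 95 1.392;  python3 -m jog '[[0,0,1.5,0,0,0],[0,0,1.5,0,0,0],[0,0,0,0,0,0]]'; python3 g.py 538.6 -76.6 95 1.392
```

```text
time: 8.6
tool_pos: [538.5, -76.6, 100.9]
tcp_rot: [-3.141, 0.0, 1.392]
contact_force: [-0.3, -0.5, -2.9]
grip_width: 55.7
finger_force: 29.9
shift [-0.   0.2  5.9] turn after [-0.  0. -0.] | t 8.6 pos [538.5 -76.6 100.9] rot [-3.141  0.     1.392] F [-0.3 -0.5 -2.9] M [ 0.01 -0.09  0.02] w 55.7 29.9
time: 8.9
tool_pos: [538.5, -76.5, 97.9]
tcp_rot: [-3.141, 0.0, 1.392]
contact_force: [0.6, -0.1, -4.0]
grip_width: 55.7
finger_force: 29.9
shift [-0.   0.2  2.9] turn after [-0.  0. -0.] | t 8.9 pos [538.5 -76.5  97.9] rot [-3.141  0.     1.392] F [ 0.6 -0.1 -4. ] M [ 0.02 -0.08 -0.02] w 55.7 29.9
```

```bash
python3 -m jog '[[0,0,2,0,0,0],[0,0,2,0,0,0],[0,0,2,0,0,0],[0,0,2,0,0,0],[0,0,2,0,0,0],[0,0,2,0,0,0],[0,0,1.5,0,0,0],[0,0,0,0,0,0]]'; python3 g.py 538.6 -76.6 82.3 1.392
```

```text
time: 9.7
tool_pos: [538.5, -76.6, 84.4]
tcp_rot: [-3.141, 0.0, 1.392]
contact_force: [0.7, 1.1, -4.1]
grip_width: 55.7
finger_force: 29.9
shift [-0.   0.1  2.1] turn after [-0.  0. -0.] | t 9.7 pos [538.5 -76.6  84.4] rot [-3.141  0.     1.392] F [ 0.7  1.1 -4.1] M [ 0.03 -0.13 -0.01] w 55.7 29.9
```

```bash
python3 -m jog '[[0,0,1,0,0,0],[0,0,0.7,0,0,0],[0,0,0.7,0,0,0],[0,0,0.6,0,0,0],[0,0,0,0,0,0]]'; python3 g.py 538.6 -76.6 82.3 1.392
```

```text
time: 10.2
tool_pos: [538.7, -76.6, 82.5]
tcp_rot: [3.141, 0.0, 1.392]
contact_force: [-3.1, 1.2, 4.1]
grip_width: 55.8
finger_force: 29.9
shift [-0.  -0.1  0.2] turn after [ 0.001  0.    -0.   ] | t 10.2 pos [538.7 -76.6  82.5] rot [3.141 0.    1.392] F [-3.1  1.2  4.1] M [ 0.09  0.41 -0.01] w 55.8 29.9
```

```bash
python3 -m jog '[[0,0,0.5,0,0,0],[0,0,0,0,0,0]]'; python3 -m jog '[[0,0,0,0,0,0],[0,0,0,0,0,0],[0,0,0,0,0,0],[0,0,0,0,0,0],[0,0,0,0,0,0]]' 85; python3 -m jog '[[0,0,-10,0,0,0],[0,0,-25,0,0,0],[0,0,-35,0,0,0],[0,0,-40,0,0,0],[0,0,-30,0,0,0],[0,0,0,0,0,0]]'; python3 g.py 582 150 200 1.392
```

```text
time: 10.4
tool_pos: [538.7, -76.6, 82.4]
tcp_rot: [3.141, 0.0, 1.392]
contact_force: [-5.2, 1.6, 9.2]
grip_width: 55.9
finger_force: 29.9
time: 10.9
tool_pos: [538.6, -76.6, 81.1]
tcp_rot: [-3.142, 0.0, 1.392]
contact_force: [-0.9, 0.1, 0.6]
grip_width: 77.7
finger_force: 0.0
time: 11.5
tool_pos: [540.8, -77.1, 226.7]
tcp_rot: [3.132, 0.001, 1.392]
contact_force: [0.6, -0.6, 0.2]
grip_width: 78.3
finger_force: 0.0
shift [ 2.309e+02 -2.000e-01  2.650e+01] turn after [ 0.01   0.001 -0.   ] | t 11.5 pos [540.8 -77.1 226.7] rot [3.132e+00 1.000e-03 1.392e+00] F [ 0.6 -0.6  0.2] M [-0.02 -0.06 -0.04] w 78.3 0.0
```

```bash
python3 -m jog '[[15,0,0,0,0,0],[30,0,0,0,0,0],[36,0,0,0,0,0],[36,0,0,0,0,0],[36,0,0,0,0,0],[36,0,0,0,0,0],[36,0,0,0,0,0],[36,0,0,0,0,0],[36,0,0,0,0,0],[30,0,0,0,0,0],[13,0,0,0,0,0],[0,0,0,0,0,0]]' 100
cat > look2.py <<'E'
from h import *
import sys
k=sys.argv[1]; T=np.stack([bot.capture('top') for _ in range(6)]).astype(float).mean(0); S=bot.capture('side').astype(float)
np.savez(k+'.npz',top=T,side=S)
a=cv2.resize(T[170:230,190:310,::-1],None,fx=6.6,fy=6.6,interpolation=cv2.INTER_CUBIC).clip(0,255)
cv2.imwrite(f'pics/{k}.png',a); b=S[180:280,190:320,::-1]; cv2.imwrite(f'pics/{k}s.png',cv2.resize(b,None,fx=6,fy=6,interpolation=cv2.INTER_CUBIC).clip(0,255))
E
python3 look2.py b; python3 g.py 582 150 200 1.392
```

```text
time: 12.7
tool_pos: [598.2, 259.8, 219.5]
tcp_rot: [-3.139, 0.001, 1.394]
contact_force: [-0.6, -0.0, -0.2]
grip_width: 92.0
finger_force: 0.0
shift [-108.1    2.1   21.5] turn after [ 0.     0.    -0.002] | t 13.05 pos [599.3 256.8 221.5] rot [3.141 0.    1.39 ] F [ 0.6 -0.5  1. ] M [ 0.01 -0.06 -0.02] w 91.7 0.0[ WARN:0@14.701] global loadsave.cpp:1063 imwrite_ Unsupported depth image for selected encoder is fallbacked to CV_8U.
```

View pics/b.png

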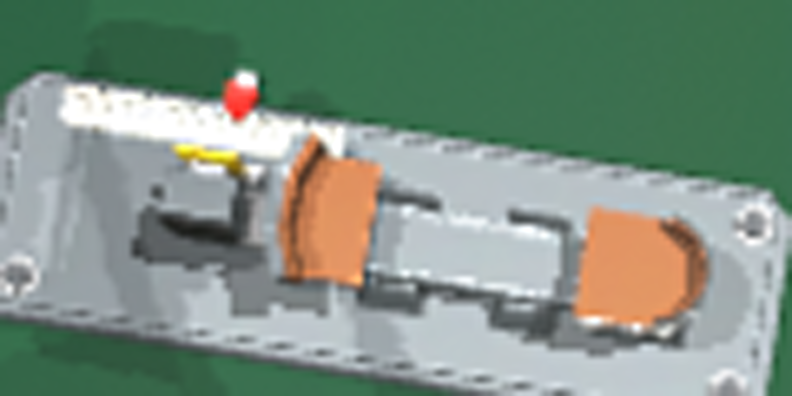

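View pics/bs.png

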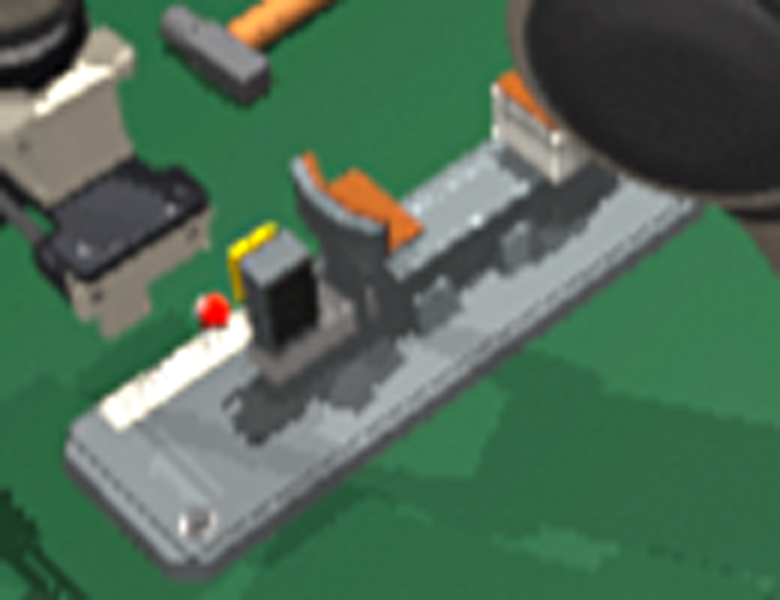

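Both crops show the cup seated on the plate, with its front face at top-crop (585,260) towards the toe rest and its counter outward. The clip nose is at (240,118), the button's top edge at (208,155), and the pointer is hidden beside the toe rest. Next, the grip.

```bash
python3 g.py 576.6 136.5 91 1.392; python3 -m jog '[[-20,0,0,0,0,0],[-35,0,0,0,0,0],[-35,0,0,0,0,0],[-25,-1,0,0,0,0],[-7.4,0,0,0,0,0],[0,0,0,0,0,0],[0,0,0,0,0,0]]' 75;  python3 g.py 576.6 136.5 91 1.392
```

```text
shift [-122.4   -0.8  130.5] turn after [ 0.     0.    -0.002] | t 13.05 pos [599.3 256.8 221.5] rot [3.141 0.    1.39 ] F [ 0.6 -0.5  1. ] M [ 0.01 -0.06 -0.02] w 91.7 0.0
time: 13.75
tool_pos: [576.6, 138.2, 221.4]
tcp_rot: [3.141, -0.001, 1.392]
contact_force: [-0.1, -0.0, 0.5]
grip_width: 68.7
finger_force: 0.0
shift [ -1.8   0.2 130.4] turn after [ 0.001 -0.001 -0.   ] | t 13.75 pos [576.6 138.2 221.4] rot [ 3.141e+00 -1.000e-03  1.392e+00] F [-0.1 -0.   0.5] M [ 0.01 -0.11 -0.03] w 68.7 0.0
```

```bash
python3 -m jog '[[-1,0,15,0,0,0],[-0.8,0,25,0,0,0],[0,0,25,0,0,0],[0,0,20,0,0,0],[0,0,15,0,0,0],[0,0,12,0,0,0],[0,0,10,0,0,0],[0,0,6,0,0,0],[0,0,2.4,0,0,0],[0,0,0,0,0,0]]'; python3 g.py 576.6 136.5 91 1.392; python3 -m jog '[[0,0,0,0,0,0],[0,0,0,0,0,0],[0,0,0,0,0,0],[0,0,0,0,0,0],[0,0,0,0,0,0],[0,0,0,0,0,0],[0,0,0,0,0,0]]' 0;  python3 g.py 576.6 136.5 91 1.392
```

```text
time: 14.75
tool_pos: [576.2, 136.0, 90.9]
tcp_rot: [3.141, 0.0, 1.392]
contact_force: [-0.1, 0.2, -0.7]
grip_width: 68.9
finger_force: 0.0
shift [ 0.5  0.3 -0.1] turn after [ 0.  0. -0.] | t 14.75 pos [576.2 136.   90.9] rot [3.141 0.    1.392] F [-0.1  0.2 -0.7] M [-0.05 -0.1   0.01] w 68.9 0.0
time: 15.45
tool_pos: [577.3, 135.7, 91.2]
tcp_rot: [3.139, -0.0, 1.392]
contact_force: [4.8, -0.2, -0.3]
grip_width: 32.8
finger_force: 30.0
shift [ 0.6 -0.8  0.2] turn after [ 0.003 -0.    -0.   ] | t 15.45 pos [577.3 135.7  91.2] rot [ 3.139 -0.     1.392] F [ 4.8 -0.2 -0.3] M [-0.11 -0.67  0.12] w 32.8 30.0
```

```bash
python3 -m jog '[[1,0.8,0,0,0,0],[3,0,0,0,0,0],[4,0,0,0,0,0],[4,0,0,0,0,0],[4,0,0,0,0,0],[4,0,0,0,0,0],[4,0,0,0,0,0],[4,0,0,0,0,0],[2,0,0,0,0,0],[0,0,0,0,0,0]]'; python3 g.py 576.6 136.5 91 1.392; python3 look2.py c
```

```text
time: 16.45
tool_pos: [582.4, 164.8, 91.2]
tcp_rot: [3.141, 0.001, 1.392]
contact_force: [1.4, -4.8, 2.5]
grip_width: 32.7
finger_force: 30.0
shift [-28.9  -0.7   0.2] turn after [ 0.001  0.001 -0.   ] | t 16.45 pos [582.4 164.8  91.2] rot [3.141e+00 1.000e-03 1.392e+00] F [ 1.4 -4.8  2.5] M [-0.56 -0.39  0.12] w 32.7 30.0[ WARN:0@6.434] global loadsave.cpp:1063 imwrite_ Unsupported depth image for selected encoder is fallbacked to CV_8U.
```

View pics/c.png

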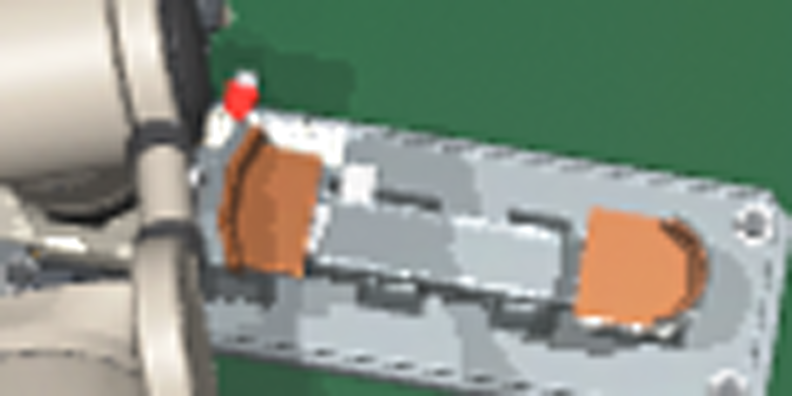

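The top crop shows the arm out about 28 mm: the toe rest's inboard edge moved from 380 to 322, and the clip is at (240,95). The pointer is hidden under the toe rest, so I'll get its offset from the rigid geometry (button and toe rest against clip).

```bash
cat > m4.py <<'E'
from h import *
b=np.load('b.npz'); c=np.load('c.npz'); yaw=1.392; ex=np.array([np.cos(yaw),np.sin(yaw),0]); ey=np.array([-ex[1],ex[0],0]); O=np.array([537.2,-84,0])
jk=lambda p:np.array([(p-O)@ex,(p-O)@ey,p[2]]).round(1)
def cen(w,x0,x1,y0,y1):
    w=w[y0:y1,x0:x1]; y,x=np.mgrid[y0:y1,x0:x1]; return np.array([(w*x).sum(),(w*y).sum()])/w.sum(), w.sum()
red=lambda I:np.clip((I[:,:,0]-np.maximum(I[:,:,1],I[:,:,2])-40)/160,0,1)
yel=lambda I:np.clip((np.minimum(I[:,:,0],I[:,:,1])-I[:,:,2]-40)/130,0,1)*(I[:,:,1]>.75*I[:,:,0])
def tri(pt,ps):
    A,B=[],[]
    for cam,p in(('top',pt),('side',ps)):
        o,d=ray(cam,p); d=d/np.linalg.norm(d); M=np.eye(3)-np.outer(d,d); A.append(M);B.append(M@o)
    return np.linalg.lstsq(np.vstack(A),np.hstack(B),rcond=None)[0]
for k,I in(('b',b),('c',c)):
    rt,n=cen(red(I['top']),218,234,176,192); print(k,'red top',rt.round(2),n.round(1),'z18,24,30:',[jk(onz('top',rt,z)) for z in(18,24,30)])
rs,n=cen(red(b['side']),218,234,224,240); rt,_=cen(red(b['top']),218,234,176,192); print('red side',rs,n,'tri',jk(tri(rt,rs)))
T=b['top'];yt,n=cen(yel(T),212,232,188,200); print('yel top',yt,n,[jk(onz('top',yt,z)) for z in(126,128)])
ys,n=cen(yel(b['side']),224,240,214,234); print('yel side',ys,n, 'tri',jk(tri(yt,ys)))
for k,I in(('b',b),('c',c)):   # toe rest inboard edge: orange to grey
    for r in(200,204,207):
        row=I['top'][r]; w=row[:,0]-row[:,2]; xs=np.arange(225,256); s=w[225:256]; h=s.max()/2; i=max(j for j in range(len(s)-1) if s[j]>h>=s[j+1]); u=225+i+(s[i]-h)/(s[i]-s[i+1]); print(k,r,round(u,2),jk(onz('top',(u,r),147)),jk(onz('top',(u,r),140)))
for p in([577.3,135.7,0],[582.4,164.8,0]): print('TCP',jk(np.array(p)))
E
python3 m4.py
python3 - <<'E'
from h import *
for n in('toe_arm','size_clip','clip_nose','toe_pointer','button_face','toe_rest'):
    for c in('top','side'):
        for r in bot.outline_of(n,c)[:2]: print(n,c,round(r['p'],2),np.round(r['pixel'],1),r['mask'].sum())
E
```

```text
b red top [225.82 184.73] 17.0 z18,24,30: [array([226.1, -66.9,  18. ]), array([225.2, -65.9,  24. ]), array([224.3, -64.9,  30. ])]
c red top [225.9  184.83] 18.3 z18,24,30: [array([225.7, -66.6,  18. ]), array([224.9, -65.6,  24. ]), array([224. , -64.6,  30. ])]
red side [225.35876841 231.33333333] 18.675 tri [225.3 -65.9  28.1]
yel top [220.90871481 193.02940912] 14.255128205128207 [array([221.2, -19.5, 126. ]), array([220.9, -19.2, 128. ])]
yel side [230.8277142  221.23445716] 24.869230769230768 tri [223.1 -21.3 120.6]
b 200 246.41 [133.6  -7.6 147. ] [134.2  -8.6 140. ]
b 204 245.48 [134.3   5.6 147. ] [135.    4.7 140. ]
b 207 245.2 [133.6  15.2 147. ] [134.2  14.4 140. ]
c 200 237.4 [162.   -2.9 147. ] [162.8  -3.9 140. ]
c 204 236.36 [163.   10.3 147. ] [163.8   9.5 140. ]
c 207 235.99 [162.5  20.  147. ] [163.3  19.2 140. ]
TCP [223.3  -0.4   0. ]
TCP [ 2.529e+02 -2.000e-01  0.000e+00]
toe_arm top 0.65 [230.6 200.6] 348
toe_arm side 0.66 [231.7 239.4] 100
toe_pointer top 0.84 [232.  197.6] 346
toe_pointer side 0.45 [231.1 237.9] 128
button_face side 0.47 [360.6 156.6] 996
toe_rest top 0.73 [226.  199.3] 379
toe_rest top 0.49 [258.4 209.3] 3050
toe_rest side 0.5 [230.9 234.2] 142
```

View pics/cs.png

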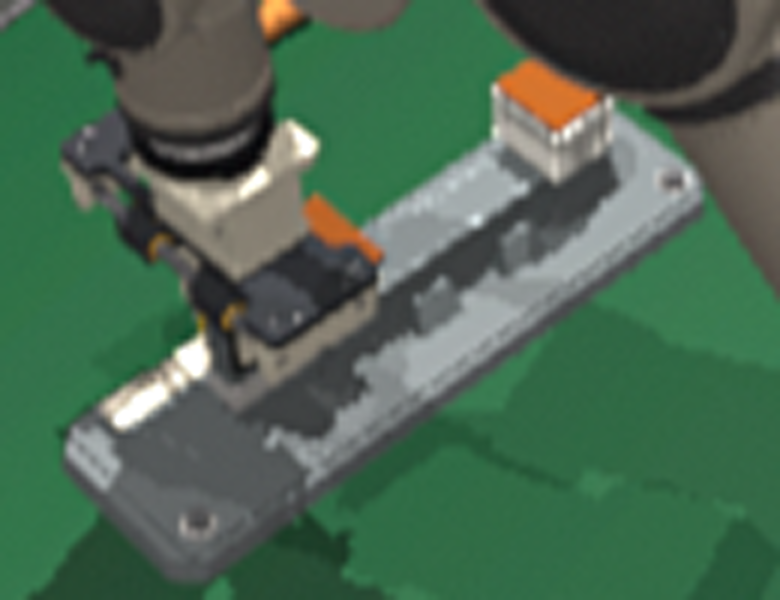

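The side crop shows the gripper hiding the grip and pointer; the white scale is visible at (160,390). I'll pull most of the way, then compare scale-strip intensity profiles numerically.

```bash
python3 -m jog '[[2,0,0,0,0,0],[4,0,0,0,0,0],[4,0,0,0,0,0],[4,0,0,0,0,0],[4,0,0,0,0,0],[2,0,0,0,0,0],[0,0,0,0,0,0],[0,0,0,0,0,0]]'; python3 g.py 576.6 136.5 91 1.392; python3 look2.py d 2>/dev/null
cat > m5.py <<'E'
from h import *
exec(open('m4.py').read().split("for k,I in")[0].split('import *')[1])
I={k:np.load(k+'.npz') for k in'bcd'}
W=lambda x,y,z:O+ex*x+ey*y+np.array([0,0,z])
xs=np.arange(150,262,4.)
for cam in('top','side'):
  for y in(-46,-50,-54,-58):
    print(cam,y)
    for k in'bcd':
        q=np.array([proj(cam,W(x,y,19)) for x in xs]).astype(np.float32)
        g=cv2.remap(I[k][cam].astype(np.float32),q[None,:,0],q[None,:,1],cv2.INTER_LINEAR)[0]
        print(k,' '.join(f'{int(v.mean()):3d}'+('r' if v[0]>v[2]+50 else 'g' if v[1]>v[0]+15 else ' ') for v in g))
print('tip px for grip 250,270',[ (c,proj(c,W(g-47,-50,23)).round(1)) for c in('top','side') for g in(250,270)])
for r in(199,202,205):
    row=I['d']['top'][r]; w=row[:,0]-row[:,2]; s=w[215:250]; h=s.max()/2; i=max(j for j in range(len(s)-1) if s[j]>h>=s[j+1]); u=215+i+(s[i]-h)/(s[i]-s[i+1]); print('d',r,round(u,2),jk(onz('top',(u,r),147)))
for u,v in((240,250),(285,230),(320,265),(275,292)): print('blk',jk(onz('side',(190+u/6-.4,180+v/6-.4),132)))
print('clip side',jk(onz('side',(225.36,231.33),26)))
E
python3 m5.py
```

```text
time: 18.2
tool_pos: [586.0, 184.4, 91.2]
tcp_rot: [3.141, 0.001, 1.392]
contact_force: [1.3, -5.8, 3.5]
grip_width: 32.9
finger_force: 30.0
shift [-48.8  -0.7   0.2] turn after [ 0.001  0.001 -0.   ] | t 18.2 pos [586.  184.4  91.2] rot [3.141e+00 1.000e-03 1.392e+00] F [ 1.3 -5.8  3.5] M [-0.69 -0.38  0.1 ] w 32.9 30.0
top -46
b 168  172  159  146  166  212  153   72   96r 150r 189  202  242  254  254  255  254  254  255  255  254  254  254  254  254  255  254  254 
c 157  156  157  161  192  250  253  231  217  225  225  213  204  180  126   71   67r 107r 133  150  222  253  206   90   44   57   73   85 
d 157  155  157  160  193  250  254  254  254  255  255  253  236  213  218  219  189  201  193  162  100   61   88r 119r 135  195  252  244 
top -50
b 192  193  179  159  179  254  216  133  126r 146r 182  198  254  253  251  254  243  252  251  255  253  248  254  248  248  254  243  254 
c 160  159  158  156  178  252  251  255  254  254  255  252  255  246  191   95   93r 118r 132  163  248  243  221  104   45   51   78  131 
d 159  159  159  157  178  252  250  254  254  254 
[... 2378 characters left out ...]
  234  235  220  243  250  252  255 
c  59   50   48   48   47   48   62   78   81   78   76   75   73   72   69   71   73   80   70   57   44   59   91  168  246  252  254  254 
d  90r  79   75   71   74   63   52   48   48   47   49   65   80   81   78   76   75   73   73   73   74   76   80   74   61   50   51   89 
tip px for grip 250,270 [('top', array([231.3, 190.2])), ('top', array([225.7, 189.3])), ('side', array([233.3, 231.5])), ('side', array([229. , 234.4]))]
d 199 231.45 [181.3  -3.  147. ]
d 202 230.53 [182.5   7.  147. ]
d 205 230.32 [181.5  16.6 147. ]
blk [232.2 -16.8 132. ]
blk [204.5 -11.  132. ]
blk [206.5  22.6 132. ]
blk [237.   20.6 132. ]
clip side [225.  -68.3  26. ]
```

```bash
cat > m6.py <<'E'
from h import *
exec(open('m4.py').read().split("for k,I in")[0].split('import *')[1])
b=np.load('b.npz')
W=lambda x,y,z:O+ex*x+ey*y+np.array([0,0,z])
def prof(cam,xs,y,z,f):
    q=np.array([proj(cam,W(x,y,z)) for x in xs]).astype(np.float32)
    return f(cv2.remap(b[cam].astype(np.float32),q[None,:,0],q[None,:,1],cv2.INTER_LINEAR)[0])
xs=np.arange(194,252,2.)
print('xs',xs.astype(int))
for y in(-17.5,-19.5,-21.5): print('yel top',y,prof('top',xs,y,128,lambda v:v[:,:2].min(1)-v[:,2]).astype(int))
for y in(-12,-6,0,6,12): print('blk side',y,prof('side',xs,y,132,lambda v:v.mean(1)).astype(int))
for y in(-12,-6,0,6,12): print('blk top',y,prof('top',xs,y,132,lambda v:v.mean(1)).astype(int))
print('cup check: front edge etc; top raw yellow px'); I=b['top']; print((I[189:199,213:232,:2].min(2)-I[189:199,213:232,2]).astype(int))
print('side around block'); print(b['side'][214:240,226:248].mean(2).astype(int))
E
python3 m6.py
```

```text
xs [194 196 198 200 202 204 206 208 210 212 214 216 218 220 222 224 226 228
 230 232 234 236 238 240 242 244 246 248 250]
yel top -17.5 [ -2  -3   0   9  26  49  82 109 125 132 130 130 123 113 117 127 120 123
 135 136 116  51  17 -11 -14 -14 -14 -14 -14]
yel top -19.5 [-10 -12 -14 -19   2  29  76 117 137 150 162 175 187 185 171 166 147 141
 150 154 152 100  54   3 -11 -13 -12 -12 -12]
yel top -21.5 [ -8  -8  -8 -10  -2  15  60 115 121 121 116 111 100  83  84 106 115 130
 131 126 113  72  34   2  -8  -8  -8  -8  -8]
blk side -12 [ 74  78  79  82  96 114 118 113 118 118 124 132 135 129 127 127 123 131
 137 135 129 126 108 101 100  96  88  83  81]
blk side -6 [ 70  75  79  84 102 124 143 150 148 145 145 145 147 148 148 144 144 144
 147 151 150 139 122 102  92  90  92  90  84]
blk side 0 [ 66  71  77  83 100 120 140 148 151 150 149 149 148 148 148 148 149 149
 150 151 151 144 123  94  78  74  84  95  91]
blk side 6 [ 65  72  78  84  97 118 140 146 152 151 150 151 153 152 150 152 152 152
 154 157 152 149 129  98  73  58  67  79  90]
blk side 12 [ 62  66  71  79  84  91  95  97  95  96 101
[... 3316 characters left out ...]
5  23  25  24  22  20  30  98
  143 144 126 128]
 [ 77 118 233 251 243 126  55  58  61  35  23  21  22  20  22  19  39 111
  142 134 119 112]
 [106 143 244 255 255 185  73  58  62  34  23  21  21  21  34  45  57 105
  125 117 110 111]
 [215 251 255 255 255 215  87  57  62  37  21  22  22  33  52  77  92 107
  110 111 110 101]
 [239 255 255 255 255 178  76  56  60  42  23  28  48  56  75  99 111 113
  111 111 102  82]
 [252 255 255 254 220 126  82  63  59  50  36  50  79  93 101 109 112 111
  102  92  80  65]
 [255 254 249 205 155 116 102  90  74  60  54  75  99 111 111 111 111 100
   81  67  64  62]
 [253 222 162 144 143 121 109 106  98  82  78  98 109 111 111 105  95  79
   66  62  64  63]]
```

Top and side views agree: the grip's home is at x = 221.0 and the clip is at 225.0. The arm must therefore be 51 mm out, and it's now about 48.5 mm out, so I'll pull 2.5 mm more.

```bash
python3 -m jog '[[1,0,0,0,0,0],[1,0,0,0,0,0],[0.5,0,0,0,0,0],[0,0,0,0,0,0],[0,0,0,0,0,0],[0,0,0,0,0,0]]'; python3 g.py 576.6 136.5 91 1.392; python3 look2.py e 2>/dev/null
cat > m7.py <<'E'
from h import *
exec(open('m4.py').read().split("for k,I in")[0].split('import *')[1])
W=lambda x,y,z:O+ex*x+ey*y+np.array([0,0,z])
from scipy.optimize import minimize_scalar
# toe rest displacement: orange profile along jack x at z=147 shifted to match home
def prof(k,ys,x0):
    I=np.load(k+'.npz')['top'].astype(np.float32); out=[]
    for y in ys:
        q=np.array([proj('top',W(x,y,147)) for x in np.arange(x0,x0+30,.5)]).astype(np.float32); v=cv2.remap(I,q[None,:,0],q[None,:,1],cv2.INTER_CUBIC)[0]; w=v[:,0]-v[:,2]; w=w/np.percentile(w,90)
        i=np.nonzero((w[:-1]<.5)&(w[1:]>=.5))[0][0]; out.append(x0+.5*(i+(.5-w[i])/(w[i+1]-w[i])))
    return np.array(out)
ys=np.arange(-22,24,2.)
h=prof('b',ys,120)
print('home edge',h.mean().round(2),h.std().round(2))
for k,x0 in(('c',149),('d',168),('e',170)): d=prof(k,ys,x0)-h; print(k,'disp',np.median(d).round(2),d.std().round(2))
o=bot.get_obs(); print('TCP jack',jk(o['tool_pos']))
E
python3 m7.py
```

```text
time: 19.15
tool_pos: [586.3, 186.5, 91.2]
tcp_rot: [3.141, 0.001, 1.392]
contact_force: [0.5, -6.8, 4.7]
grip_width: 32.6
finger_force: 30.0
shift [-51.   -0.7   0.2] turn after [ 0.001  0.001 -0.   ] | t 19.15 pos [586.3 186.5  91.2] rot [3.141e+00 1.000e-03 1.392e+00] F [ 0.5 -6.8  4.7] M [-0.85 -0.36  0.15] w 32.6 30.0
home edge 133.63 0.3
c disp 29.08 0.33
d disp 48.31 0.36
e disp 50.5 0.58
TCP jack [ 2.75e+02 -2.00e-01  9.12e+01]
```

```bash
python3 -m jog '[[0.3,0,0,0,0,0],[0,0,0,0,0,0],[0,0,0,0,0,0],[0,0,0,0,0,0],[0,0,0,0,0,0],[0,0,0,0,0,0]]'; python3 look2.py e 2>/dev/null; python3 m7.py
```

```text
time: 20.1
tool_pos: [586.4, 186.7, 91.2]
tcp_rot: [3.141, 0.001, 1.392]
contact_force: [1.5, -6.3, 3.2]
grip_width: 32.6
finger_force: 30.0
home edge 133.63 0.3
c disp 29.08 0.33
d disp 48.31 0.36
e disp 50.85 0.62
TCP jack [ 2.752e+02 -2.000e-01  9.120e+01]
```

View pics/e.png

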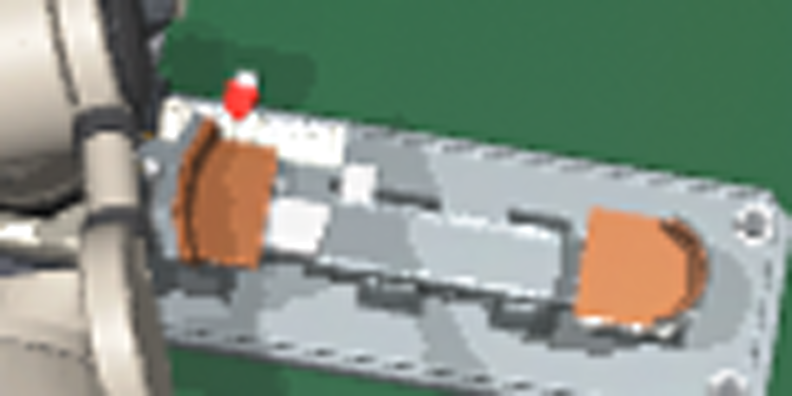

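The cup is still seated at (640,265) with its front towards the toe rest. The toe rest is at (225,190) below the clip at (240,95), and the arm is holding 50.9 mm out.

```bash
python3 -c "
from plant import bot
print(bot.close_job())"
```

```text
the job is handed in; nothing more can be done
None
```

I handed the job in at about 20 s of the 54 s: the heel cup is fully home on the shaft with its front towards the toe rest and released, and the arm is held steady about 51 mm out with the button pressed, which should put the pointer at the clip's nose; the toe rest hid the pointer, so I worked that position out to about 1 mm rather than seeing it.

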